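# Fit the missing cup and lift the cup caddy level

### The job

Set the loose steel cup, mouth up, into the empty hole of the wooden cup caddy so that its collar rests flat on the deck, lowering it in rather than dropping it, and let go of it. Then lift the caddy by its handle, level all the way and with both cups in their holes, and finish while still holding it steady and level about 10 cm above the table. Leave the other things on the table where they are.

Things in the scene. Friction and masses are not known exactly. Their poses are not given: they have to be found in the camera images.
- steel_cup: Loose empty steel cup, standing mouth up on the table, 56 mm tall, round. Lower 34 mm is a tapered body (38 mm diameter at the foot, 46 mm under the collar); the upper 22 mm is a straight collar of 58 mm diameter, made to be gripped. Origin: centre of its underside; z up through the mouth. About 0.09 kg.
- caddy: Loose plywood caddy, 250 x 100 mm, on the table, at any yaw. Its flat deck, 45 mm above its underside, has two holes of 49 mm diameter on the long middle line, 85 mm to either side of the centre; a dark arched handle crosses the middle. Origin: centre of its underside; x along its length toward the hole that is empty at the start, z up. About 0.45 kg (varies by 25 %) without cups.
- handle (a point): Centre of the handle bar, 107 mm above the caddy's underside. The bar runs along the caddy's y, 100 mm long, 16 mm wide, 24 mm tall (95 to 119 mm above the underside), with 72 mm free between its two posts and open space below it down to the deck. Grip it from above across its 16 mm width, midway. The caddy with both cups balances about this point.
- empty_hole (a point): Centre of the empty hole's mouth, on the deck's top, 45 mm above the caddy's underside. Seen from above, the caddy's handle is 85 mm away, so a gripper has most room beside the handle when its fingers close along the caddy's y.
- empty_seat (a point): Where the steel cup's origin comes to lie when it is seated in the empty hole: 34 mm below the hole's mouth, 11 mm above the caddy's underside. The collar then rests on the deck and stands 22 mm above it.
- blue_cup: Blue cup of the same shape, loose, already seated in the caddy's other hole. Origin: centre of its underside, z up.
- full_seat (a point): Where the blue cup's origin lies while it is seated: 11 mm above the caddy's underside.
- sanding_block: Bystander: brown sanding block, 40 x 70 x 24 mm, origin at the centre of its underside.
- tin_cup: Bystander: round grey metal tin, 60 mm diameter, 33 mm tall, without a collar, origin at the centre of its underside.
Mind the look-alikes: they are no part of the job. There is more than one size of the blue_cup; the job needs the larger.

How it is judged:
By the outcome, as a careful person would: the job done as asked, in the order asked, and still so for the second after the job is handed in, while the arm keeps its last pose, push and grip.
It also fails if it takes over 54 s, if anything falls off the work surface, if the arm or the gripper's body presses on something with over 40 N, if the wrist force passes 120 N, or if a joint passes its speed limit or range.

### The arm

A 7-joint arm with a two-finger parallel gripper is mounted at the origin on a cart in front of the work surface, level with it; the furniture and walls round the work are solid. World frame = base frame: x ahead of the robot, y to its left, z up, the work surface at z = 0. Lengths are in m, angles in rad, forces in N, time in s.
With the tool pointing down it reaches from about 0.4 to 0.85 m from the base axis. Payload 4.5 kg.
Tool frame: the origin (TCP) lies between the finger pads; the fingertips stand r.finger_overhang ahead of it and the grasp point (between the pads) lies 8 mm behind it (r.finger_overhang is the distance from the TCP to the fingertips, in m); z points along the fingers, x is the direction in which the jaws open and shut, and the axes are right-handed (so a half turn about z gives the same grasp; the last joint's range is limited). The gripper opens to 88 mm and grips with 3 to 60 N. Pads are 18 mm wide; open, the fingers measure 123 mm over their backs; the gripper's body (75 mm by 187 mm) begins 45 mm behind the grasp point.
Start: joints at [1.168, 0.689, -0.195, 1.565, 0.157, 0.902, -0.215], TCP at [0.264, -0.566, 0.25] pointing down, gripper open.
Joint ranges: [-3.01, 3.01], [-0.46, 2.08], [-1.47, 1.51], [0.13, 2.56], [-1, 4.14], [0.04, 2.09], [-2.66, 2.66]. Speed limits (rad/s): [2.57, 2.57, 3.14, 3.14, 3.14, 3.14, 3.14].

### API

Orientations are given as a unit quaternion [x, y, z, w].
In Python, from plant import r gives the robot as it stands.
- The arm moves only by the tool move_arm, never from a script. Its argument "targets" is a list that holds one entry, the list of rows, each a list of 7 numbers: the turn, a rotation vector about the world's x, y, z in rad, then the shift along the world's x, y, z in m, then the opening, from 0 (shut) to 1 (fully open). A call has 1 to 5 rows; each row shifts and turns the pose as measured when the row begins; what a row does not reach is not made up. A row lasts 1/10 s, in which the tool goes at most 50 mm and 8.59 degrees, less where a joint would pass 70% of its speed; a pose out of reach is approached as far as the arm can. A call with a gripper value outside its range is refused whole. The fingers move at their own pace and stop on an object; "force" is the grip in N (left out, the last holds). Time passes only in rows, so rows that do not move let the fingers close. It gives the time, the measured TCP pose, the force and the opening at its end, in the units of the state.
- r.get_state(): the state, without advancing time (a new reading comes with each control period).
- r.snapshot(name): name is "side" or "top" or "wrist"; returns a dict with "frame" (400x640x3 uint8, red, green, blue), "K" (3x3 intrinsics, pixels), "T" (4x4, takes a point from camera to world coordinates). Camera axes: x right, y up, looking along -z (the intrinsics and any distortion apply to the point x, -y, -z); pixel columns grow to the right and rows downward; lengths in m; the calibration is good to about 2 mm. The wrist camera is an equidistant fisheye: a pixel r from the principal point sees the ray r / f radians off the axis. A picture is of the moment at which its call begins. There is no depth.
- r.finish_job(): hands the job in, once; it reports no verdict.
Trained networks look in a picture, given as the dict that the camera call returned (one of the last four; its "shot" number tells which), for a name from the list of things; names that differ only in an ending like _2 or _b are one class to them, and where a whole thing is asked for, a point or a joint stands for the part that bears it (a point fixed in the world has none). Each returns a list of dicts, best first, with "score" (0 to 1); they miss things now and then, are a little off and sometimes report something else, mostly with a low value. They report only what shows in the picture. A call takes as long as a camera call. They do not tell look-alikes from the thing itself.
- r.find_in(picture, query): "centre" ([row, column] in pixels, amid what is visible of it).
The state is a dict: "clock": time; "q": joint angles; "qd": joint speeds; "joint_torque": joint torques, N m; "tool_pos": TCP position; "eef_rot": TCP orientation; "contact_force": force on the tool from outside, world axes, zero at the start; "moment": the same for the moment, N m; "opening": opening from 0.0 (shut) to 1.0 (fully open).
Only numpy, scipy, OpenCV 4.12 (cv2) and the standard library are available. Lean on these libraries where they do the work, as an engineer would, in place of code of your own. Each camera call takes 0.05 s, during which the arm holds its last target. There are 200 camera calls.

## Working session

There is one attempt and no reset: what is moved stays moved. The work goes in short steps, Python scripts to look and compute and a tool call to move; the robot and the scene stay as the last step left them, time stands still between calls to the robot, and variables do not carry over. Pictures are saved under pics/ and viewed, about 8 in all and at most 12, crops included, and the job is handed in when it is done.

Besides the shell and the picture viewer there is one more tool, called after ">>>" as a command line: name --argument value ..., lists and objects as JSON in quotes. move_arm: Moves the arm, as the interface text tells. Its arguments: {"type":"object","properties":{"targets":{"type":"array","items":{"type":"array","items":{"type":"array","items":{"type":"number"}}}},"force":{"type":"number"}},"required":["targets"]}

```bash
mkdir -p pics; cat > h.py <<'E'
import numpy as np, cv2
from plant import r
def ray(s,row,col):
    K=s["K"];T=s["T"];d=np.array([(col-K[0,2])/K[0,0],-(row-K[1,2])/K[1,1],-1.0])
    return T[:3,3],T[:3,:3]@d
def at(s,row,col,z):
    o,d=ray(s,row,col);return o+d*(z-o[2])/d[2]
def proj(s,p):
    T=s["T"];K=s["K"];c=T[:3,:3].T@(np.array(p)-T[:3,3]);return [K[1,2]+K[1,1]*c[1]/c[2],K[0,2]-K[0,0]*c[0]/c[2]]
def save(s,n,crop=None,f=1):
    im=s["frame"][:,:,::-1]
    if crop: a,b,c,d=crop; im=im[a:b,c:d]
    cv2.imwrite(f"pics/{n}.png",cv2.resize(im,None,fx=f,fy=f,interpolation=cv2.INTER_CUBIC))
E
python3 - <<'E'
from h import *
np.set_printoptions(precision=3,suppress=True)
t=r.snapshot("top");s=r.snapshot("side")
save(t,"top");save(s,"side")
for n,p in (("top",t),("side",s)):
    print(n,p["T"],p["K"])
    for q in ("steel_cup","caddy","handle","empty_hole","blue_cup","sanding_block","tin_cup"):
        print(q,[(np.round(x["centre"]),round(x["score"],2)) for x in r.find_in(p,q)][:4])
print(r.finger_overhang,r.get_state())
E
```

```text
top [[ 0.012  0.98  -0.2    0.231]
 [-1.     0.012  0.002 -0.309]
 [ 0.004  0.2    0.98   1.301]
 [ 0.     0.     0.     1.   ]] [[517.043   0.    319.591]
 [  0.    517.043 203.849]
 [  0.      0.      1.   ]]
steel_cup [(array([198., 244.]), 0.91)]
caddy [(array([224., 309.]), 0.58)]
handle [(array([222., 309.]), 0.55)]
empty_hole [(array([219., 311.]), 0.67)]
blue_cup [(array([186., 337.]), 0.88), (array([230., 414.]), 0.66), (array([201., 381.]), 0.55)]
sanding_block [(array([230., 414.]), 0.85), (array([222., 311.]), 0.5)]
tin_cup [(array([194., 416.]), 0.67)]
side [[ 0.905  0.207 -0.371  0.127]
 [-0.424  0.413 -0.806 -1.112]
 [-0.014  0.887  0.462  0.567]
 [ 0.     0.     0.     1.   ]] [[478.529   0.    322.767]
 [  0.    478.529 197.327]
 [  0.      0.      1.   ]]
steel_cup []
caddy [(array([239., 303.]), 0.89)]
handle [(array([239., 305.]), 0.91)]
empty_hole [(array([238., 306.]), 0.92)]
blue_cup [(array([269., 363.]), 0.72), (array([228., 343.]), 0.68)]
sanding_block [(array([314., 343.]), 0.77)]
tin_cup [(array([298., 391.]), 0.87)]
0.011 {'clock': 0.8, 'q': array([ 1.168,  0.689, -0.195,  1.565,  0.157,  0.902, -0.215]), 'qd': array([ 0.   ,  0.001,  0.001, -0.   , -0.   ,  0.   , -0.   ]), 'joint_torque': array([ -0.001, -52.745,  -1.267, -15.374,  -0.052,  -0.001,   0.   ]), 'tool_pos': array([ 0.264, -0.566,  0.25 ]), 'eef_rot': array([ 0.844, -0.537,  0.   ,  0.   ]), 'contact_force': array([ 0.263, -0.081,  0.154]), 'moment': array([0.069, 0.071, 0.006]), 'opening': 1.0024569415199878}
```

View pics/top.png

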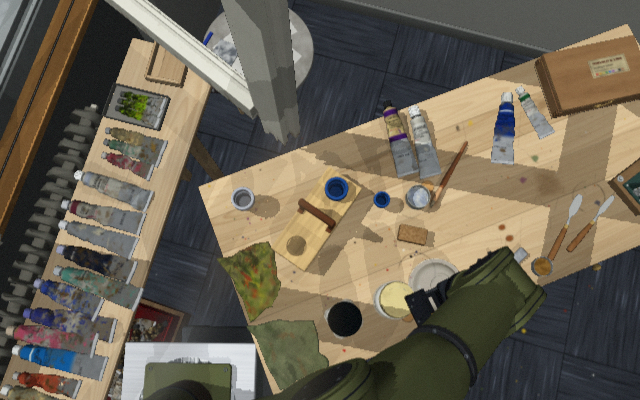

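View pics/side.png

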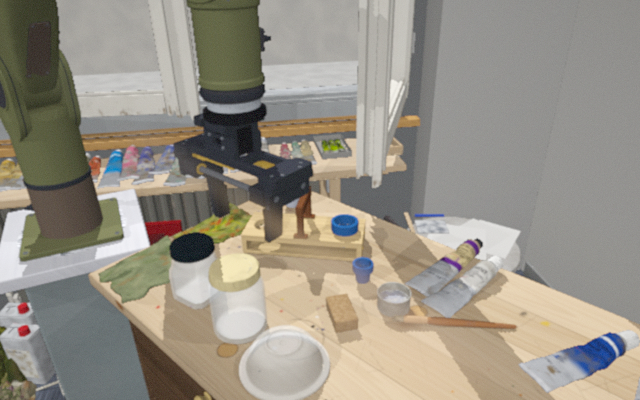

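Top: the steel cup could be confused with the tin. Steel-like things are the cup at (198,244) with collar/long shadow and the tin at (194,418), which is low and shiny. Blue ones are the seated cup at (187,337) and the small loose one at (200,381). Empty hole is at about (244,296) and the handle at about (215,317). I choose (198,244) and check it in a crop.

```bash
python3 - <<'E'
from h import *
np.set_printoptions(precision=3,suppress=True)
t=r.snapshot("top");save(t,"crop",(150,290,215,445),3.4)
c=at(t,198,243.5,.056)
hole=at(t,244.5,296,.045);blue=at(t,186.5,337,.067);han=at(t,214.5,318,.119)
print("cup",c,"hole",hole,"blue",blue,"mid",(hole+blue)/2,"handle",han,"dist",np.linalg.norm((hole-blue)[:2]), "yaw",np.arctan2(*(hole-blue)[1::-1]))
print("tin",at(t,194,418,.033),"small",at(t,200,381,.04))
print("tcp in top",proj(t,[.264,-.566,.25]))
E
```

```text
cup [ 0.498 -0.123  0.056] hole [ 0.386 -0.255  0.045] blue [ 0.527 -0.353  0.067] mid [ 0.457 -0.304  0.056] handle [ 0.448 -0.307  0.119] dist 0.1723839080191931 yaw 2.5332224160892487
tin [ 0.519 -0.558  0.033] small [ 0.501 -0.464  0.04 ]
tcp in top [np.float64(294.39698669810576), np.float64(445.8896213115842)]
```

View pics/crop.png

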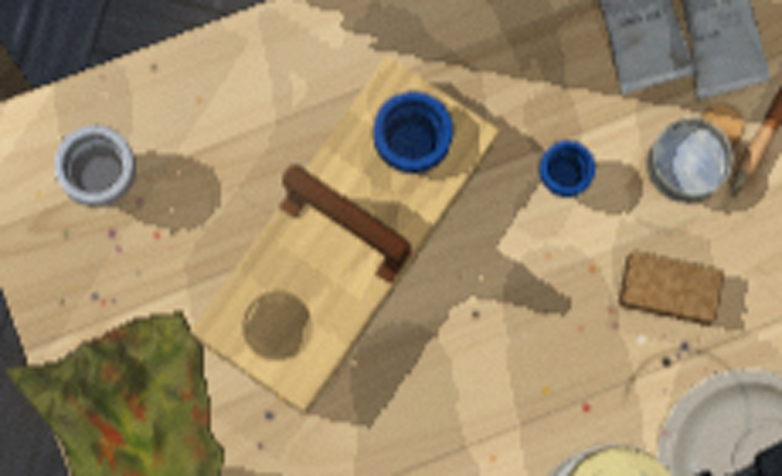

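Crop: the steel cup at crop (95,165) has a thick collar (about 56 mm across), so it is the loose collared cup. The tin at (690,160) has no collar, and the small blue cup is at (567,168). The hole is at (276,325) and the handle runs from (293,178) to (400,252). Yaw is about 2.53, and hole to blue cup measures 172 mm (170 expected).

>>> move_arm --targets '[[[0,0,-0.14,0.01,0.045,0],[0,0,-0.14,0.02,0.04,0,1],[0,0,-0.14,0.02,0.04,0,1]]]'

```text
validation failed for argument at $.ta...
```

```bash
python3 - <<'E'
from h import *
np.set_printoptions(precision=3,suppress=True)
t=r.snapshot("top");s=r.snapshot("side")
for a,b in (((140,290),(185,370)),((135,275),(182,368)),((110,250),(182,362))):
    o,d=ray(t,*a);p,e=ray(s,*b)
    k=np.linalg.lstsq(np.c_[d,-e],p-o,rcond=None)[0]; print(o+k[0]*d,p+k[1]*e)
E
```

```text
[ 0.645 -0.235  0.068] [ 0.652 -0.238  0.07 ]
[ 0.662 -0.196  0.055] [ 0.669 -0.199  0.058]
[ 0.74  -0.126  0.026] [ 0.703 -0.112  0.013]
```

>>> move_arm --targets '[[[0,0,-0.14,0.015,0.04,0,1],[0,0,-0.14,0.02,0.04,0,1],[0,0,-0.14,0.02,0.04,0,1],[0,0,-0.14,0.02,0.04,0,1],[0,0,-0.14,0.02,0.04,0,1]]]'

```text
clock: 1.45
tool_pos: [0.3562, -0.3677, 0.2496]
eef_rot: [-0.592, 0.806, -0.002, -0.002]
contact_force: [0.8, 0.4, -0.3]
opening: 1.0
```

>>> move_arm --targets '[[[0,0,-0.14,0.02,0.04,0,1],[0,0,-0.14,0.02,0.04,0,1],[0,0,-0.05,0.02,0.04,0,1],[0,0,0,0.02,0.04,0,1],[0,0,0,0.02,0.04,0,1]]]'

```text
clock: 1.95
tool_pos: [0.4604, -0.1591, 0.2507]
eef_rot: [-0.443, 0.896, -0.003, -0.001]
contact_force: [1.2, 0.4, 0.5]
opening: 1.001
```

>>> move_arm --targets '[[[0,0,0.04,0.03,0.03,-0.02,1],[0,0,0,0.008,0.006,-0.03,1],[0,0,0,0,0,0,1]]]'

```text
clock: 2.25
tool_pos: [0.5044, -0.1126, 0.2006]
eef_rot: [-0.468, 0.884, -0.003, 0.003]
contact_force: [-0.3, -0.5, 0.2]
opening: 1.0
```

```bash
cat >> h.py <<'E'
def wproj(s,p):
    T=s["T"];K=s["K"];c=T[:3,:3].T@(np.array(p)-T[:3,3]);x,y,z=c[0],-c[1],-c[2]
    h=np.hypot(x,y);th=np.arctan2(h,z);return [K[1,2]+K[1,1]*th*y/h,K[0,2]+K[0,0]*th*x/h]
def wat(s,row,col,z):
    K=s["K"];T=s["T"];u=(col-K[0,2])/K[0,0];v=(row-K[1,2])/K[1,1];th=np.hypot(u,v)
    d=T[:3,:3]@np.array([u/th*np.sin(th),-v/th*np.sin(th),-np.cos(th)]);o=T[:3,3];return o+d*(z-o[2])/d[2]
def draw(s,pts,n):
    im=s["frame"][:,:,::-1].copy()
    for p in pts: a=wproj(s,p);cv2.circle(im,(int(a[1]),int(a[0])),1,(0,0,255),-1)
    cv2.imwrite(f"pics/{n}.png",cv2.resize(im,None,fx=1.25,fy=1.25,interpolation=cv2.INTER_CUBIC))
def circ(x,y,z,rad,n=24): return [[x+rad*np.cos(a),y+rad*np.sin(a),z] for a in np.linspace(0,2*np.pi,n,endpoint=False)]
E
python3 - <<'E'
from h import *
np.set_printoptions(precision=4,suppress=True)
w=r.snapshot("wrist");draw(w,circ(.498,-.123,.056,.029)+circ(.385,-.256,.045,.0245),"w1")
print(w["K"],w["T"][:3,3],r.get_state()["tool_pos"],r.get_state()["eef_rot"])
for q in ("steel_cup","empty_hole","blue_cup"):
  for x in r.find_in(w,q)[:3]: print(q,x["score"],x["centre"],wat(w,*x["centre"],.05))
E
```

```text
[[309.7069   0.     317.8895]
 [  0.     309.7069 198.1254]
 [  0.       0.       1.    ]] [ 0.5707 -0.1583  0.3364] [ 0.5052 -0.1134  0.2023] [-0.4677  0.8839 -0.0035  0.0038]
steel_cup 0.97 [186.1, 328.5] [ 0.4996 -0.122   0.05  ]
empty_hole 0.65 [135.9, 479.4] [ 0.4583 -0.2793  0.05  ]
blue_cup 0.58 [43.4, 503.5] [ 0.5263 -0.3574  0.05  ]
blue_cup 0.57 [29.1, 557.6] [ 0.5093 -0.4446  0.05  ]
```

View pics/w1.png

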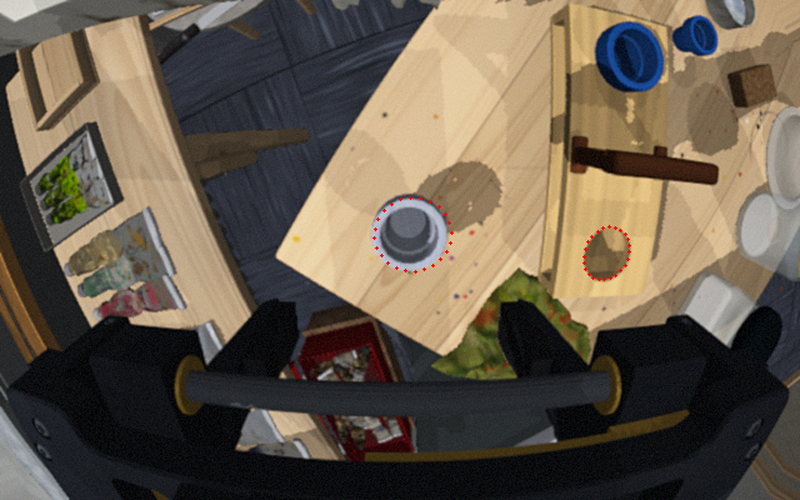

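The overlay circles fit the cup (410,232) and the hole (607,253) within about 2–3 px, so the positions are good. Descending onto the cup.

>>> move_arm --targets '[[[0.003,0.01,-0.012,-0.0065,-0.0085,-0.03,1],[0,0,0,0,0,-0.035,1],[0,0,0,0,0,-0.02,1],[0,0,0,0,0,0,1]]]'

```text
clock: 2.85
tool_pos: [0.4992, -0.1335, 0.1237]
eef_rot: [-0.454, 0.891, -0.007, 0.005]
contact_force: [-0.7, 0.4, -0.5]
opening: 0.998
```

```bash
python3 - <<'E'
from h import *
np.set_printoptions(precision=4,suppress=True)
s=r.get_state();print(s["tool_pos"],s["eef_rot"])
w=r.snapshot("wrist")
for x in r.find_in(w,"steel_cup")[:1]: print(x["score"],x["centre"],wat(w,*x["centre"],.05),wat(w,*x["centre"],.056))
E
```

```text
[ 0.4992 -0.1335  0.1237] [-0.4545  0.8907 -0.0068  0.0046]
0.77 [225.0, 304.9] [ 0.4995 -0.1225  0.05  ] [ 0.5013 -0.1241  0.056 ]
```

>>> move_arm --targets '[[[0.008,0.014,-0.03,0,0.011,-0.01,1],[0,0,0,0,0,-0.01,1],[0,0,0,0,0,0,1],[0,0,0,0,0,0,1]]]'

```text
clock: 3.35
tool_pos: [0.5031, -0.1221, 0.1078]
eef_rot: [-0.44, 0.898, -0.003, 0.004]
contact_force: [0.4, -0.3, 0.1]
opening: 1.002
```

```bash
cat >> h.py <<'E'
def st(yaw=None):
    from scipy.spatial.transform import Rotation as R
    s=r.get_state();M=R.from_quat(s["eef_rot"]).as_matrix();z=M[:,2];y=np.arctan2(M[1,0],M[0,0])
    print("t",s["clock"],"pos",np.round(s["tool_pos"],4),"turn",np.round([-z[1],z[0]],4),"yaw",round(y,4),"F",np.round(s["contact_force"],1),"M",np.round(s["moment"],2),"open",round(s["opening"],3),"j7",np.round(s["q"][6],2))
E
python3 -c "
from h import *
st()"
```

```text
t 3.35 pos [ 0.5031 -0.1221  0.1078] turn [0.0016 0.0098] yaw -2.2305 F [ 0.4 -0.3  0.1] M [ 0.09 -0.03  0.02] open 1.002 j7 -1.86
```

>>> move_arm --targets '[[[0.002,0.01,0.03,-0.003,0,-0.02,1],[0,0,0,0,0,-0.02,1],[0,0,0,0,0,-0.01,1],[0,0,0,0,0,0,1],[0,0,0,0,0,0,1]]]'

```text
clock: 3.85
tool_pos: [0.5017, -0.1224, 0.0581]
eef_rot: [-0.454, 0.891, -0.001, 0.001]
contact_force: [0.1, -0.1, -0.5]
opening: 1.0
```

```bash
python3 -c "
from h import *
st()"
```

```text
t 3.85 pos [ 0.5017 -0.1224  0.0581] turn [0.0005 0.0036] yaw -2.1988 F [ 0.1 -0.1 -0.5] M [0.07 0.04 0.02] open 1.0 j7 -1.84
```

>>> move_arm --targets '[[[0,0.004,0.02,-0.003,0,-0.01,1],[0,0,0,0,0,0,1],[0,0,0,0,0,0,1]]]'

```text
clock: 4.15
tool_pos: [0.4993, -0.1227, 0.0488]
eef_rot: [-0.464, 0.886, -0.001, 0.0]
contact_force: [0.1, 0.7, -0.5]
opening: 1.001
```

```bash
python3 -c "
from h import *
st()
w=r.snapshot('wrist');draw(w,circ(.499,-.1225,.056,.029),'w2')"
```

```text
t 4.15 pos [ 0.4993 -0.1227  0.0488] turn [0.0013 0.0016] yaw -2.177 F [ 0.1  0.7 -0.5] M [ 0.08  0.02 -0.  ] open 1.001 j7 -1.82
```

View pics/w2.png

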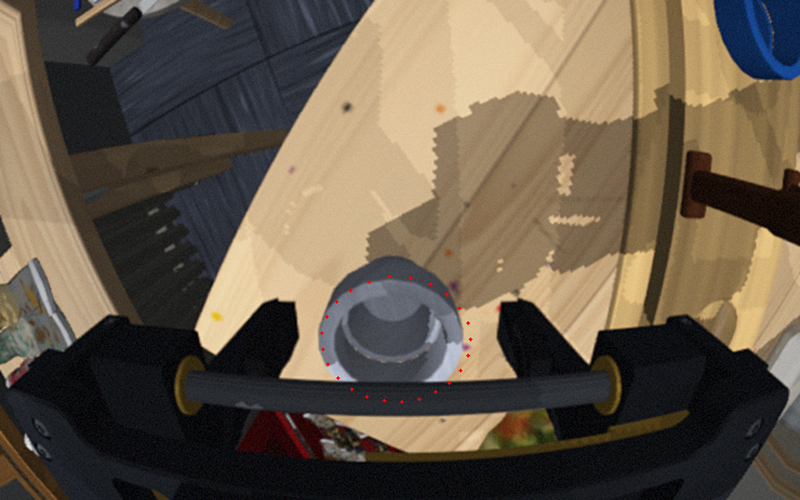

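The collar (rim about (392,335)) sits between the fingers, about 2 mm left of the middle. Small shift, then close.

>>> move_arm --targets '[[[0,0,0,0.001,0.0015,0,1],[0,0,0,0,0,0,0.4],[0,0,0,0,0,0,0.4],[0,0,0,0,0,0,0.4],[0,0,0,0,0,0,0.4]]]' --force 15

```text
clock: 4.7
tool_pos: [0.501, -0.121, 0.0495]
eef_rot: [-0.464, 0.886, -0.001, 0.001]
contact_force: [0.3, 0.5, -0.6]
opening: 0.666
```

>>> move_arm --targets '[[[0,0,0,0,0,0,0.4],[0,0,0,0,0,0,0.4]]]'

```text
clock: 4.9
tool_pos: [0.5009, -0.121, 0.0496]
eef_rot: [-0.464, 0.886, -0.001, 0.001]
contact_force: [0.4, 0.4, 0.0]
opening: 0.662
```

```bash
python3 -c "
from h import *
st()"
```

```text
t 4.9 pos [ 0.5009 -0.121   0.0496] turn [0.0014 0.0029] yaw -2.1769 F [0.4 0.4 0. ] M [ 0.08 -0.   -0.03] open 0.662 j7 -1.83
```

Gripped at 58.3 mm (collar 58). Lift.

>>> move_arm --targets '[[[0,0,0,0,0,0.01,0.4],[0,0,0,0,0,0.02,0.4],[0,0,0,0,0,0.03,0.4],[0,0,0,-0.01,-0.01,0.03,0.4],[0,0,0,-0.02,-0.02,0.01,0.4]]]'

```text
clock: 5.4
tool_pos: [0.4716, -0.1479, 0.1529]
eef_rot: [-0.467, 0.884, 0.0, 0.001]
contact_force: [1.2, -0.4, -0.7]
opening: 0.659
```

>>> move_arm --targets '[[[0,0,0,-0.02,-0.025,0.01,0.4],[0,0,0,-0.02,-0.025,0,0.4],[0,0,0,-0.015,-0.015,0,0.4],[0,0,0,0,0,0,0.4],[0,0,0,0,0,0,0.4]]]'

```text
clock: 5.9
tool_pos: [0.4127, -0.2177, 0.1689]
eef_rot: [-0.465, 0.885, -0.003, 0.002]
contact_force: [-0.3, 0.3, -1.3]
opening: 0.663
```

```bash
python3 -c "
from h import *
st()"
```

```text
t 5.9 pos [ 0.4127 -0.2177  0.1689] turn [0.0026 0.0068] yaw -2.1749 F [-0.3  0.3 -1.3] M [ 0.13 -0.07 -0.05] open 0.663 j7 -1.66
```

```bash
python3 - <<'E'
from h import *
w=r.snapshot("wrist");t=r.snapshot("top")
p=r.get_state()["tool_pos"]
im=w["frame"][:,:,::-1].copy(); im=cv2.resize(im,None,fx=2,fy=2,interpolation=cv2.INTER_CUBIC)
def dots(im,s,pts,f,pr,o=(0,0)):
    for q in pts:
        a=pr(s,q);cv2.circle(im,(int((a[1]-o[1])*f),int((a[0]-o[0])*f)),1,(0,0,255),-1)
dots(im,w,circ(p[0],p[1],p[2]+.0065,.029),2,wproj)
dots(im,w,circ(.385,-.2555,.045,.0245),2,wproj)
dots(im,w,circ(.526,-.353,.067,.029),2,wproj)
ti=cv2.resize(t["frame"][160:260,230:390,::-1],None,fx=5,fy=5,interpolation=cv2.INTER_CUBIC)
dots(ti,t,circ(.385,-.2555,.045,.0245),5,proj,(160,230))
dots(ti,t,circ(.526,-.353,.067,.029),5,proj,(160,230))
np.save("w.npy",w["frame"])
cv2.imwrite("pics/c3.png",im[0:600,240:1040]);cv2.imwrite("pics/c4.png",ti)
st()
E
```

```text
t 6.0 pos [ 0.4131 -0.2171  0.1686] turn [0.0024 0.0066] yaw -2.1731 F [ 0.3 -0.4  0.6] M [ 0.13 -0.03  0.02] open 0.663 j7 -1.66
```

View pics/c3.png

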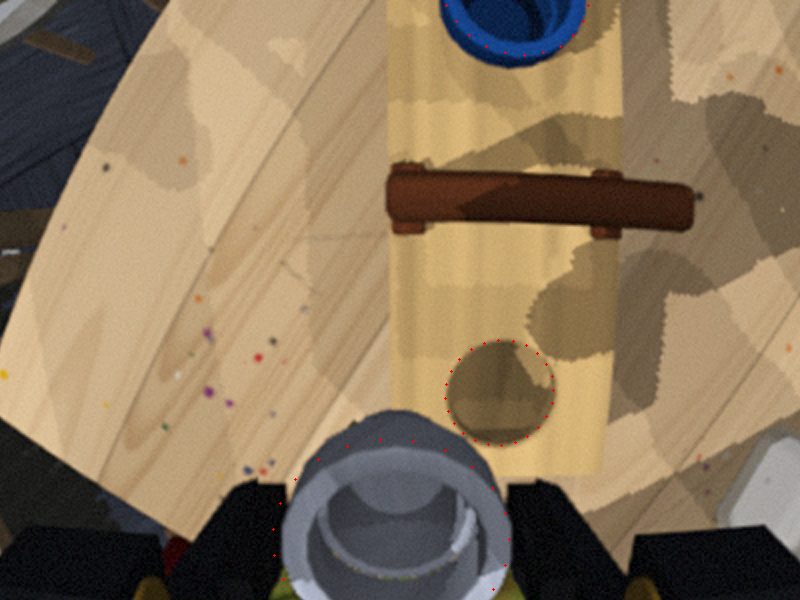

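View pics/c4.png

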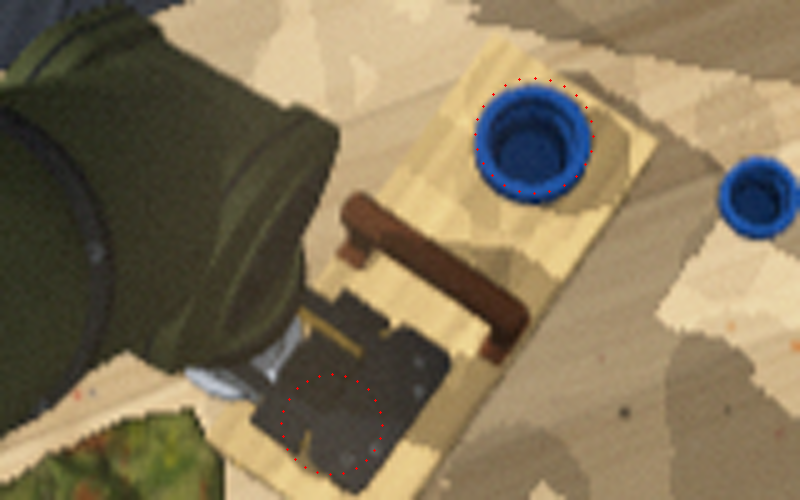

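Wrist view: the hole ring (500,393) fits the dots exactly and the cup is centred between the fingers (396). Top view: the blue cup is about 3 mm nearer than my dots, giving hole–blue 169 mm and yaw 2.526. Moving over the hole.

>>> move_arm --targets '[[[0.002,0.006,-0.01,-0.012,-0.018,0,0.4],[0,0,0,-0.01,-0.012,-0.01,0.4],[0,0,0,0,0,-0.01,0.4],[0,0,0,0,0,0,0.4],[0,0,0,0,0,0,0.4]]]'

```text
clock: 6.5
tool_pos: [0.3967, -0.242, 0.1474]
eef_rot: [-0.466, 0.885, 0.0, 0.002]
contact_force: [-0.2, 0.1, -0.6]
opening: 0.658
```

```bash
python3 -c "
from h import *
st()"
```

```text
t 6.5 pos [ 0.3967 -0.242   0.1474] turn [-0.0023  0.0038] yaw -2.171 F [-0.2  0.1 -0.6] M [0.11 0.01 0.01] open 0.658 j7 -1.6
```

>>> move_arm --targets '[[[-0.002,0.004,-0.015,-0.01,-0.013,-0.015,0.4],[0,0,0,0,0,-0.01,0.4],[0,0,0,0,0,0,0.4],[0,0,0,0,0,0,0.4]]]'

```text
clock: 6.9
tool_pos: [0.3907, -0.2514, 0.1221]
eef_rot: [-0.463, 0.886, 0.0, 0.002]
contact_force: [-0.6, 0.3, -0.2]
opening: 0.661
```

```bash
python3 -c "
from h import *
st()"
```

```text
t 6.9 pos [ 0.3907 -0.2514  0.1221] turn [-0.0018  0.0032] yaw -2.1786 F [-0.6  0.3 -0.2] M [0.09 0.03 0.02] open 0.661 j7 -1.59
```

>>> move_arm --targets '[[[-0.002,0.003,-0.008,-0.006,-0.005,0,0.4],[0,0,0,0,0,0,0.4],[0,0,0,0,0,0,0.4]]]'

```text
clock: 7.2
tool_pos: [0.3857, -0.2559, 0.123]
eef_rot: [-0.46, 0.888, -0.001, 0.001]
contact_force: [0.8, 0.5, -1.5]
opening: 0.664
```

```bash
python3 - <<'E'
from h import *
st()
w=r.snapshot("wrist");s=r.snapshot("side")
print(proj(s,[.385,-.2555,.06]))
a,b=[int(v) for v in proj(s,[.385,-.2555,.06])]
i=cv2.resize(w["frame"][100:330,160:480,::-1],None,fx=1.25,fy=1.25*1.0)
j=cv2.resize(s["frame"][a-50:a+46,b-60:b+74,::-1],(400,287),interpolation=cv2.INTER_CUBIC)
i=i[:287];j=j[:len(i)]
cv2.imwrite("pics/c5.png",np.hstack([i,j]))
E
```

```text
t 7.2 pos [ 0.3857 -0.2559  0.123 ] turn [0.0006 0.0019] yaw -2.1849 F [ 0.8  0.5 -1.5] M [ 0.08 -0.05  0.01] open 0.664 j7 -1.58
[np.float64(217.19499556534657), np.float64(265.13272439750403)]
```

View pics/c5.png

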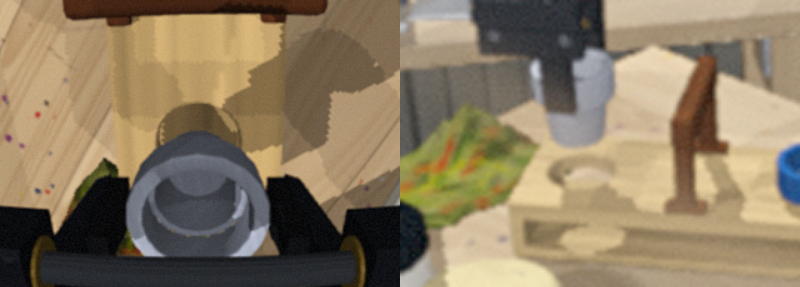

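Wrist view: cup (198) is centred on the hole (199.5). Side view: the cup hangs upright above the hole at about (580,170). Lowering.

>>> move_arm --targets '[[[0,0.002,0,0.0005,0.0005,-0.01,0.4],[0,0,0,0,0,-0.01,0.4],[0,0,0,0,0,-0.01,0.4],[0,0,0,0,0,-0.005,0.4],[0,0,0,0,0,0,0.4]]]'

```text
clock: 7.8
tool_pos: [0.3861, -0.2551, 0.0844]
eef_rot: [-0.46, 0.888, 0.0, -0.0]
contact_force: [-0.4, -0.1, -1.3]
opening: 0.66
```

```bash
python3 -c "
from h import *
st()"
```

```text
t 7.8 pos [ 0.3861 -0.2551  0.0844] turn [ 0.0001 -0.0008] yaw -2.1849 F [-0.4 -0.1 -1.3] M [0.08 0.04 0.01] open 0.66 j7 -1.58
```

Right on target, no contact force. Continuing slowly.

>>> move_arm --targets '[[[0,0,0,0,0,-0.008,0.4],[0,0,0,0,0,-0.006,0.4],[0,0,0,0,0,-0.003,0.4],[0,0,0,0,0,0,0.4]]]'

```text
clock: 8.2
tool_pos: [0.3861, -0.2551, 0.0656]
eef_rot: [-0.46, 0.888, 0.0, -0.0]
contact_force: [-0.1, 0.3, -1.2]
opening: 0.663
```

>>> move_arm --targets '[[[0,0,0,0,0,-0.002,0.4],[0,0,0,0,0,-0.002,0.4],[0,0,0,0,0,0,0.4]]]'

```text
clock: 8.5
tool_pos: [0.3863, -0.2554, 0.0616]
eef_rot: [-0.46, 0.888, -0.0, -0.0]
contact_force: [-0.5, -0.0, -0.6]
opening: 0.66
```

```bash
python3 -c "
from h import *
st()"
```

```text
t 8.5 pos [ 0.3863 -0.2554  0.0616] turn [ 0.0005 -0.0003] yaw -2.1851 F [-0.5 -0.  -0.6] M [ 0.06 -0.   -0.  ] open 0.66 j7 -1.58
```

>>> move_arm --targets '[[[0,0,0,0,0,-0.0015,0.4],[0,0,0,0,0,0,0.4]]]'

```text
clock: 8.7
tool_pos: [0.3865, -0.2555, 0.0605]
eef_rot: [-0.46, 0.888, -0.001, -0.0]
contact_force: [0.2, -0.2, -0.8]
opening: 0.665
```

>>> move_arm --targets '[[[0,0,0,0,0,-0.0015,0.4],[0,0,0,0,0,0,0.4]]]'

```text
clock: 8.9
tool_pos: [0.3866, -0.2556, 0.0606]
eef_rot: [-0.46, 0.888, -0.001, 0.0]
contact_force: [0.3, 0.2, -1.4]
opening: 0.667
```

>>> move_arm --targets '[[[0,0,0,0,0,-0.002,0.4],[0,0,0,0,0,-0.002,0.4]]]'

```text
clock: 9.1
tool_pos: [0.3869, -0.2558, 0.059]
eef_rot: [-0.46, 0.888, -0.002, 0.001]
contact_force: [-1.6, 1.8, 22.6]
opening: 0.661
```

```bash
python3 -c "
from h import *
st()
w=r.snapshot('wrist');s=r.snapshot('side')
a,b=[int(v) for v in proj(s,[.385,-.2555,.06])]
i=cv2.resize(w['frame'][170:330,200:440,::-1],(400,267),interpolation=cv2.INTER_CUBIC)
j=cv2.resize(s['frame'][a-40:a+40,b-55:b+65,::-1],(400,267),interpolation=cv2.INTER_CUBIC)
cv2.imwrite('pics/c6.png',np.hstack([i,j]))"
```

```text
t 9.1 pos [ 0.3869 -0.2558  0.059 ] turn [0.0029 0.0041] yaw -2.1848 F [-1.6  1.8 22.6] M [0.52 0.4  0.02] open 0.661 j7 -1.58
```

View pics/c6.png

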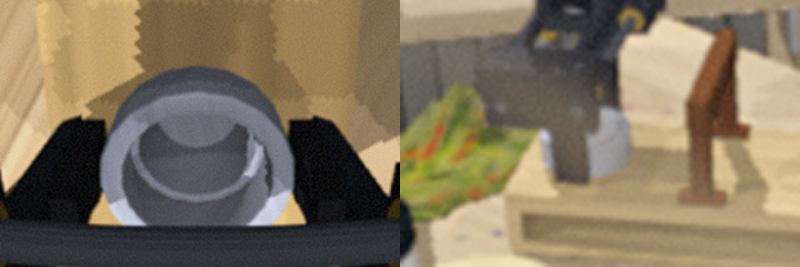

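Side view: the collar rests on the deck at about (590,170). The 22 N contact came at the expected height (0.059 against 0.0606), so it is seated. Relieve and release.

>>> move_arm --targets '[[[0,0,0,0,0,0.0015,0.4],[0,0,0,0,0,0,0.7],[0,0,0,0,0,0,1],[0,0,0,0,0,0,1],[0,0,0,0,0,0,1]]]'

```text
clock: 9.7
tool_pos: [0.3873, -0.256, 0.0604]
eef_rot: [-0.46, 0.888, -0.003, 0.001]
contact_force: [-0.4, -0.0, -1.4]
opening: 0.949
```

```bash
python3 -c "
from h import *
st()"
```

```text
t 9.7 pos [ 0.3873 -0.256   0.0604] turn [0.0034 0.005 ] yaw -2.1847 F [-0.4 -0.  -1.4] M [ 0.05 -0.   -0.01] open 0.949 j7 -1.58
```

>>> move_arm --targets '[[[0.003,0.005,0,0,0,0.01,1],[0,0,0,0,0,0.025,1],[0,0,0,0,0,0.04,1],[0,0,0,0,0,0.04,1],[0,0,0.1,0,0,0.03,1]]]'

```text
clock: 10.2
tool_pos: [0.384, -0.254, 0.2052]
eef_rot: [-0.505, 0.863, 0.005, -0.004]
contact_force: [0.8, 0.2, -0.2]
opening: 1.002
```

>>> move_arm --targets '[[[0,0,0.14,0.01,-0.006,0,1],[0,0,0.14,0.01,-0.008,0,1],[0,0,0.14,0.01,-0.008,0,1],[0,0,0.14,0.01,-0.008,0,1],[0,0,0.14,0.01,-0.008,0,1]]]'

```text
clock: 10.7
tool_pos: [0.4354, -0.293, 0.21]
eef_rot: [0.78, -0.626, -0.001, 0.004]
contact_force: [-0.5, 0.2, -0.5]
opening: 1.002
```

>>> move_arm --targets '[[[0,0,0.14,0.01,-0.007,0,1],[0,0,0.14,0,0,0,1],[0,0,0.12,0,0,0,1],[0,0,0,0,0,0,1],[0,0,0,0,0,0,1]]]'

```text
clock: 11.2
tool_pos: [0.4458, -0.3014, 0.2083]
eef_rot: [0.892, -0.453, -0.0, 0.004]
contact_force: [0.1, -0.1, -0.0]
opening: 1.0
```

```bash
python3 - <<'E'
from h import *
st()
w=r.snapshot("wrist")
c=np.array([.454,-.3043]);a=2.526;x=np.array([np.cos(a),np.sin(a)]);y=np.array([-x[1],x[0]])
pts=[[*(c+u*x+v*y),.119] for u in(-.008,.008) for v in np.linspace(-.05,.05,11)]
h=c+.085*x;pts+=circ(*h,.067,.029);b=c-.085*x;pts+=circ(*b,.067,.029)
draw(w,pts,"w7");print(h,b)
E
```

```text
t 11.2 pos [ 0.4458 -0.3014  0.2083] turn [ 0.0061 -0.004 ] yaw -0.94 F [ 0.1 -0.1 -0. ] M [-0.03 -0.03 -0.02] open 1.0 j7 -0.71
[ 0.38460333 -0.25521739] [ 0.52339667 -0.35338261]
```

View pics/w7.png

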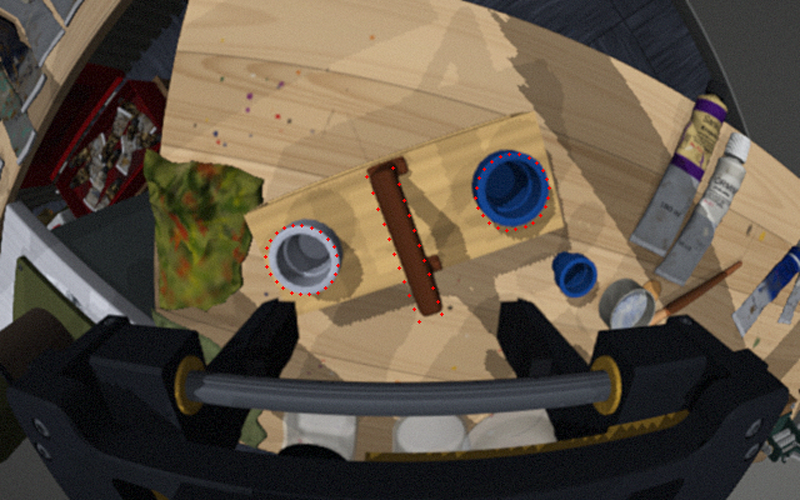

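Both cups sit in their holes: steel (304,255) and blue (511,190). The handle runs from (388,168) to (430,312), midpoint about (409,240). Compute the handle centre, then finish the turn.

```bash
python3 - <<'E'
from h import *
w=r.snapshot("wrist")
for p,z in (((240,409),.119),((255,304),.067),((190,511),.067),((168,388),.119),((312,430),.119)): print(p,np.round(wat(w,p[0]/1.25,p[1]/1.25,z),4))
E
```

```text
(240, 409) [ 0.4597 -0.3013  0.119 ]
(255, 304) [ 0.3904 -0.2543  0.067 ]
(190, 511) [ 0.5238 -0.3504  0.067 ]
(168, 388) [ 0.4877 -0.2655  0.119 ]
(312, 430) [ 0.4284 -0.342   0.119 ]
```

>>> move_arm --targets '[[[0.005,-0.003,0.13,0.004,-0.002,-0.01,1],[0,0,0.13,0,0,-0.01,1],[0,0,0.05,0,0,0,1],[0,0,0,0,0,0,1],[0,0,0,0,0,0,1]]]'

```text
clock: 11.8
tool_pos: [0.4499, -0.3031, 0.1879]
eef_rot: [0.952, -0.307, 0.0, 0.001]
contact_force: [0.1, 1.1, 0.1]
opening: 0.996
```

```bash
python3 - <<'E'
from h import *
st()
w=r.snapshot("wrist")
c=np.array([.455,-.3035]);a=2.526;x=np.array([np.cos(a),np.sin(a)]);y=np.array([-x[1],x[0]])
pts=[[*(c+u*x+v*y),.119] for u in(-.008,.008) for v in np.linspace(-.05,.05,11)]
h=c+.085*x;pts+=circ(*h,.067,.029);b=c-.085*x;pts+=circ(*b,.067,.029)
draw(w,pts,"w8")
E
```

```text
t 11.8 pos [ 0.4499 -0.3031  0.1879] turn [ 0.0028 -0.0006] yaw -0.625 F [0.1 1.1 0.1] M [ 0.01 -0.06 -0.05] open 0.996 j7 -0.49
```

View pics/w8.png

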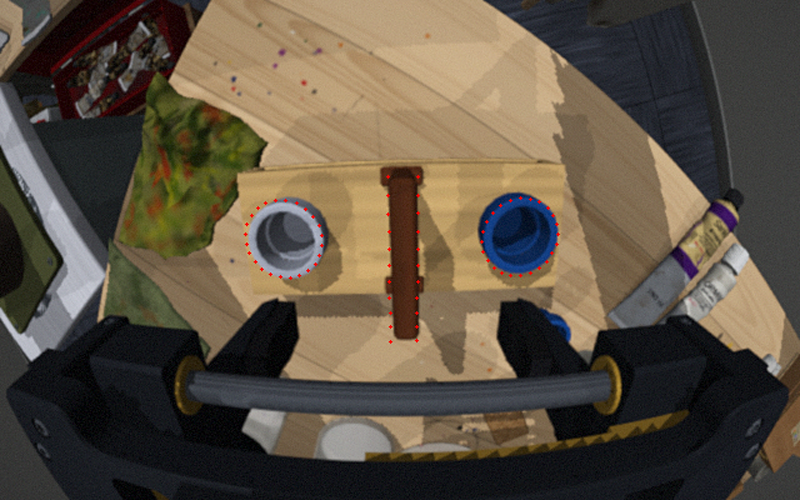

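Overlay fits handle and both cups to within a few px; both collars look flat in their holes. Descend onto the bar centre (0.4555,-0.3025), TCP z 0.099.

>>> move_arm --targets '[[[0.003,0,0.01,0.005,0.001,-0.02,1],[0,0,0,0,0,-0.025,1],[0,0,0,0,0,-0.015,1],[0,0,0,0,0,0,1],[0,0,0,0,0,0,1]]]'

```text
clock: 12.35
tool_pos: [0.4569, -0.3028, 0.1285]
eef_rot: [0.952, -0.305, 0.002, 0.001]
contact_force: [0.2, -0.2, 0.5]
opening: 1.004
```

```bash
python3 -c "
from h import *
st()"
```

```text
t 12.35 pos [ 0.4569 -0.3028  0.1285] turn [0.0037 0.0035] yaw -0.6207 F [ 0.2 -0.2  0.5] M [-0.05 -0.01 -0.02] open 1.004 j7 -0.54
```

>>> move_arm --targets '[[[0.004,0.004,0.006,-0.001,0.0005,-0.015,1],[0,0,0,0,0,-0.014,1],[0,0,0,0,0,0,1],[0,0,0,0,0,0,1]]]'

```text
clock: 12.75
tool_pos: [0.4573, -0.3031, 0.0999]
eef_rot: [0.953, -0.303, 0.002, 0.0]
contact_force: [0.3, -0.2, 0.4]
opening: 1.001
```

```bash
python3 -c "
from h import *
st()"
```

```text
t 12.75 pos [ 0.4573 -0.3031  0.0999] turn [0.0017 0.0032] yaw -0.6155 F [ 0.3 -0.2  0.4] M [-0.1   0.02  0.03] open 1.001 j7 -0.56
```

>>> move_arm --targets '[[[0.002,0.003,0,-0.001,0,-0.001,1],[0,0,0,0,0,0,0.7],[0,0,0,0,0,0,0.4],[0,0,0,0,0,0,0.2],[0,0,0,0,0,0,0.1]]]' --force 20

```text
clock: 13.25
tool_pos: [0.457, -0.3038, 0.1006]
eef_rot: [0.953, -0.303, 0.001, 0.0]
contact_force: [0.1, -0.2, 0.3]
opening: 0.659
```

>>> move_arm --targets '[[[0,0,0,0,0,0,0.1],[0,0,0,0,0,0,0],[0,0,0,0,0,0,0],[0,0,0,0,0,0,0]]]'

```text
clock: 13.65
tool_pos: [0.4571, -0.3038, 0.1007]
eef_rot: [0.953, -0.303, 0.002, 0.0]
contact_force: [0.4, -0.3, -0.0]
opening: 0.295
```

```bash
python3 -c "
from h import *
st()"
```

```text
t 13.65 pos [ 0.4571 -0.3038  0.1007] turn [0.0011 0.0028] yaw -0.616 F [ 0.4 -0.3 -0. ] M [ 0.02 -0.08  0.04] open 0.295 j7 -0.56
```

>>> move_arm --targets '[[[0,0,0,0,0,0,0],[0,0,0,0,0,0,0],[0,0,0,0,0,0,0]]]'

```text
clock: 13.95
tool_pos: [0.4559, -0.3031, 0.1006]
eef_rot: [0.953, -0.303, 0.0, 0.0]
contact_force: [-0.6, -0.9, -0.1]
opening: 0.176
```

>>> move_arm --targets '[[[0,0,0,0,0,0,0],[0,0,0,0,0,0,0],[0,0,0,0,0,0,0]]]' --force 58

```text
clock: 14.25
tool_pos: [0.4559, -0.3031, 0.1006]
eef_rot: [0.953, -0.302, 0.0, 0.0]
contact_force: [-0.1, 0.5, 1.2]
opening: 0.174
```

```bash
python3 -c "
from h import *
st()"
```

```text
t 14.25 pos [ 0.4559 -0.3031  0.1006] turn [0.0003 0.0002] yaw -0.6141 F [-0.1  0.5  1.2] M [0.14 0.15 0.08] open 0.174 j7 -0.56
```

Bar gripped (15.3 mm) and tool level. Lift gently.

>>> move_arm --targets '[[[0,0,0,0,0,0.003,0],[0,0,0,0,0,0.004,0],[0,0,0,0,0,0.005,0],[0,0,0,0,0,0.005,0],[0,0,0,0,0,0,0]]]'

```text
clock: 14.75
tool_pos: [0.455, -0.303, 0.1174]
eef_rot: [0.953, -0.303, -0.001, -0.0]
contact_force: [0.1, 0.0, -5.3]
opening: 0.173
```

```bash
python3 -c "
from h import *
st()"
```

```text
t 14.75 pos [ 0.455  -0.303   0.1174] turn [-0.0013 -0.0019] yaw -0.6159 F [ 0.1  0.  -5.3] M [-0.03 -0.02 -0.05] open 0.173 j7 -0.54
```

>>> move_arm --targets '[[[-0.001,-0.002,0,0,0,0.01,0],[0,0,0,0,0,0.012,0],[0,0,0,0,0,0.012,0],[0,0,0,0,0,0.012,0],[0,0,0,0,0,0.01,0]]]'

```text
clock: 15.25
tool_pos: [0.454, -0.3026, 0.1776]
eef_rot: [0.953, -0.303, -0.001, -0.0]
contact_force: [0.5, -0.1, -5.6]
opening: 0.177
```

```bash
python3 -c "
from h import *
st()"
```

```text
t 15.25 pos [ 0.454  -0.3026  0.1776] turn [-0.0009 -0.0015] yaw -0.6159 F [ 0.5 -0.1 -5.6] M [-0.09 -0.09  0.  ] open 0.177 j7 -0.49
```

>>> move_arm --targets '[[[-0.001,-0.001,0,0,0,0.01,0],[0,0,0,0,0,0.005,0],[0,0,0,0,0,0.003,0],[0,0,0,0,0,0,0],[0,0,0,0,0,0,0]]]'

```text
clock: 15.75
tool_pos: [0.4544, -0.303, 0.1992]
eef_rot: [0.953, -0.303, 0.001, 0.001]
contact_force: [-0.1, 0.6, -5.8]
opening: 0.176
```

```bash
python3 - <<'E'
from h import *
st()
w=r.snapshot("wrist");s=r.snapshot("side")
i=cv2.resize(w["frame"][40:320,100:520,::-1],(400,267))
j=cv2.resize(s["frame"][120:320,180:480,::-1],(400,267),interpolation=cv2.INTER_CUBIC)
cv2.imwrite("pics/c9.png",np.hstack([i,j]))
E
```

```text
t 15.75 pos [ 0.4544 -0.303   0.1992] turn [0.0018 0.0021] yaw -0.6162 F [-0.1  0.6 -5.8] M [-0.03 -0.    0.02] open 0.176 j7 -0.48
```

View pics/c9.png

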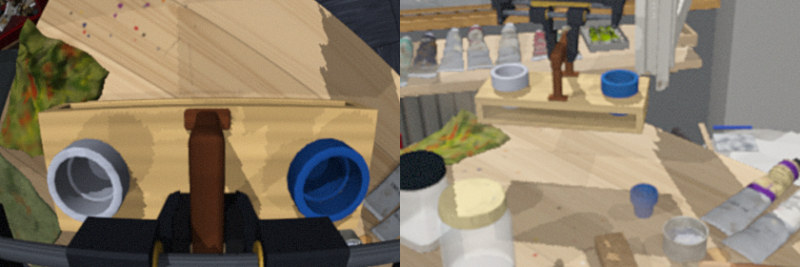

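The caddy hangs level with both cups seated: steel (88,180) and blue (328,180) on the left, (510,77) and (620,82) on the right. It is lifted about 99 mm. The bystanders are in place. Settle and hand in.

>>> move_arm --targets '[[[0.001,0.001,0,0,0,0.001,0],[0,0,0,0,0,0,0],[0,0,0,0,0,0,0],[0,0,0,0,0,0,0]]]'

```text
clock: 16.25
tool_pos: [0.4539, -0.3026, 0.199]
eef_rot: [0.953, -0.303, -0.001, -0.0]
contact_force: [-0.1, 0.1, -5.7]
opening: 0.176
```

```bash
python3 -c "
from h import *
st(); print(np.abs(r.get_state()['qd']).max()); print(r.finish_job())"
```

```text
t 16.25 pos [ 0.4539 -0.3026  0.199 ] turn [-0.0007 -0.0011] yaw -0.6159 F [-0.1  0.1 -5.7] M [-0.04 -0.07  0.01] open 0.176 j7 -0.48
0.004011521126079711
the job is handed in; nothing more can be done
None
```

I set the steel cup in the empty hole, then lifted the caddy by its handle. I handed the job in at 16.25 s with the caddy held about 98 mm above the table.

- **Cup:** It was lowered until contact. I pressed to 22.6 N at TCP height 0.059 m, against 0.0606 m expected when seated, then eased off and let go.
- **Lift:** The last check showed the tool level to about 0.001 rad, a load of 5.7 N with almost no moment, the bar gripped at about 15.5 mm (nominal 16), and the joints nearly still. In the last pictures the caddy looked level with both cups in their holes, and the things left on the table looked undisturbed.
- **Disagreements:** The wrist view suggested the steel cup sat about 5 mm lower in the grip than measured, but the contact height did not bear that out. My first blue-cup estimate was about 3 mm off and was corrected before I took the handle. No final check failed.

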